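Open the can lane: release and push back the ratchet stop

ROBOT

A 6-joint arm with a two-finger parallel gripper is mounted at the origin on the work surface. World frame = base frame: x ahead of the robot, y to its left, z up, the work surface at z = 0. Lengths are in m, angles in rad, forces in N, time in s.
With the tool pointing down it reaches from about 0.3 to 0.875 m from the base axis. Payload 6.4 kg.
Tool frame: the origin (TCP) lies midway between the tips of the shut fingers; the grasp point (between the pads) lies 19 mm behind it; z points along the fingers, y is the line along which they close (so a half turn about z gives the same grasp; the last joint's range is limited). The gripper opens to 85 mm and grips with 20 to 120 N. Pads are 22 mm wide; open, the fingers measure 114 mm over their backs; the gripper's body (76 mm by 85 mm) begins 54 mm behind the grasp point. The pads swing forward as they close: fully open they stand 13 mm farther back than shut.
Start: joints at [1.058, 0.181, 1.607, -0, 1.354, -0.206], TCP at [0.174, 0.548, 0.231] pointing down, gripper open.
Joint ranges: [-2.99, 2.99], [-0.89, 2.07], [0.3, 2.58], [-1.14, 4.28], [0, 2.63], [-3.12, 3.12]. Speed limits (rad/s): [2.57, 2.57, 3.01, 3.14, 3.14, 3.14].

INTERFACE

Orientations are given as a unit quaternion [w, x, y, z].
In Python, from bench import ctrl gives the robot as it stands. The module is installed in compiled form; this text tells all that it offers.
- The arm moves only by the tool move_arm, never from a script. Its argument "plan" is one flat list of numbers, 6 for each row, row after row: the shift along the world's x, y, z in units of 50 mm (1.0 is 50 mm), then the turn, a rotation vector about the world's x, y, z in rad. A call has 1 to 10 rows; each row is the pose to reach, as a shift and turn from the pose commanded when the call began; what a row does not reach only later rows make up. A row lasts 1/8 s, in which the tool goes at most 62.5 mm and 10.7 degrees, less where a joint would pass 70% of its speed; a pose out of reach is approached as far as the arm can. A call with a gripper value outside its range is refused whole. "grip" is the finger opening in mm, from 0 to 85.4, set as the call begins (left out, the last holds). The fingers move at their own pace and stop on an object; the grip force is fixed at half the most. Time passes only in rows, so rows that repeat a pose let the fingers close. It gives the time, the measured TCP pose, the force, the opening and the grip force at its end, in the units of the state.
- ctrl.get_obs(): the state, without advancing time (a new reading comes with each control period).
- ctrl.camera(name): name is "scene" or "top" or "wrist"; returns a dict with "pixels" (384x512x3 uint8, red, green, blue), "fx", "fy", "cx", "cy" (pixels), "origin" and "attitude" of the camera in the world. Camera axes: x right, y down, z forward; pixel columns grow to the right and rows downward; lengths in m; the calibration is good to about 2 mm. A picture is of the moment at which its call begins. There is no depth.
- ctrl.hand_in(): hands the job in; it is judged then, once.
The state is a dict: "time_s": time; "q": joint angles; "dq": joint speeds; "joint_efforts": joint torques, N m; "eef_pos": TCP position; "eef_rot": TCP orientation; "wrist_force": force on the tool from outside, world axes, zero at the start; "torque": the same for the moment, N m; "opening": opening from 0.0 (shut) to 1.0 (fully open); "grasp_force": force on a finger pad.
Only numpy, scipy, OpenCV 4.12 (cv2) and the standard library are available. Lean on these libraries where they do the work, as an engineer would, in place of code of your own. Each camera call takes 0.05 s, during which the arm holds its last target. There are 200 camera calls.

TASK

The can lane on the packing table has to be opened for restocking. Press down the orange release on the lane's ratchet stop and, keeping it pressed, push the stop back along its bar until it is fully home against the end bracket with the green mark; then let go so that the release springs up again. Leave the cans and all the other groceries standing where they are.

Things in the scene. Friction and masses are not known exactly. Their poses are not given: they have to be found in the camera images.
- lane: Can lane, fixed on the table: white tray 400 mm long (its y axis) and 130 wide, with a toothed steel bar 46 mm up along its +x side (bar axis at x = +60 mm, end brackets beyond y = -180 and +172). Origin: centre of its underside; z up. Home is the -y end; two cans stand near the +y end. Laid across in front of the robot (lane y near robot y), turned up to 35 degrees either way.
- stop (a joint): Position of the sliding stop on the bar, m: 0 = home, at the green-marked bracket; grows towards lane +y, at most 0.165. A grey carriage 46 mm wide, 60 along the bar, 78 high, with a thin blue blade 80 high across the tray on its +y side. While the release is up, a pawl in the bar's teeth (15 mm apart) blocks it towards home after at most 15 mm; with it down, it slides with about 3 N and stays put.
- release (a joint): Travel of the orange release pad on the stop, m: 0 = up, 0.010 = fully down. It springs back; about 2 N to start, 6.5 N at full travel. The pawl is clear of the teeth beyond about 0.005. If the pawl sits on a tooth tip the pad may rest up to 0.004 down. A finger pressing on it also drags the stop along by friction, so lift off upwards.
- release_pad (a point): Centre of the top face of the orange release pad, 100 mm above the table when up. The pad is 44 mm across the bar by 48 mm along it, level, on top of the carriage, and travels with it. Nothing of the stop rises above the pad except the lip on its home side.
- lip_face (a point): Centre of the +y face of the black upright lip just behind the pad on its home side: 46 mm wide, 10 thick, rising to 132 mm above the table (32 above the pad), 26 mm from the pad's centre. Part of the stop: a finger that holds the pad down pushes against this face, towards lane -y, to move the stop home.
- home_end (a point): Centre of the inner face of the black home bracket (62 mm high, green block on top), at bar height; the carriage's end meets it when the stop is home.
- can_a: Yellow can, 70 mm diameter, 105 mm high, standing in the lane at its +y end; origin at its base. Bystander.
- can_b: Red can, same size, standing in the lane between the yellow can and the stop's blade; origin at its base. Bystander.
- jar: Jar with red cap, 66 mm diameter, 95 mm high, on the table beside the lane on its -x side; origin at its base. Bystander.
- tub: Orange canister, 72 mm diameter, 110 mm high, on the table beside the lane on its +x side; origin at its base. Bystander.
- cereal: Blue cereal box, 60 x 160 x 200 mm high, to the left; origin at its base. Bystander.
- milk: White milk carton, 70 x 70 x 190 mm high, to the right; origin at its base. Bystander.
- soda: Green bottle, 60 mm diameter, 190 mm high, to the right; origin at its base. Bystander.
- ketchup: Red bottle, 64 mm diameter, 180 mm high, to the right; origin at its base. Bystander.

How it is judged:
By the outcome, as a careful person would: the job done as asked, in the order asked, and still so for the second after the job is handed in, with the robot touching nothing.
It also fails if it takes over 35 s, if anything falls off the work surface, if the arm or the gripper's body presses on something with over 40 N, if the wrist force passes 120 N, or if a joint passes its speed limit or range.

## Working session

There is one attempt and no reset: what is moved stays moved. The work goes in short steps, Python scripts to look and compute and a tool call to move; the robot and the scene stay as the last step left them, time stands still between calls to the robot, and variables do not carry over. Pictures are saved under pics/ and viewed, at most 10 in all, crops included, and the job is handed in when it is done.

Besides the shell and the picture viewer there is one more tool, called after ">>>" as name(argument=value, ...) on one line, values as JSON. move_arm: Moves the arm, as the interface text tells. Its arguments: {"type":"object","properties":{"plan":{"type":"array"},"grip":{"type":"number"}},"required":["plan"]}

```bash
mkdir -p pics; python3 - <<'E'
from bench import ctrl
import cv2,numpy as np,json
for n in("top","scene"):
    c=ctrl.camera(n); cv2.imwrite(f"pics/{n}0.png",c["pixels"][:,:,::-1])
    print(n,{k:np.round(v,4).tolist() for k,v in c.items() if k!="pixels"})
o=ctrl.get_obs();print(o["eef_pos"],o["eef_rot"],o["time_s"])
E
```

```text
top {'fx': 417.7989, 'fy': 417.7989, 'cx': 253.0022, 'cy': 185.7069, 'origin': [0.3292, 0.006, 1.5927], 'attitude': [0.0428, -0.6997, 0.7122, -0.0371]}
scene {'fx': 413.0364, 'fy': 413.0364, 'cx': 255.8957, 'cy': 191.6639, 'origin': [1.4885, -0.534, 0.9317], 'attitude': [-0.3906, 0.7797, 0.4316, -0.2307]}
[0.17340258 0.54773771 0.23048896] [-2.73306124e-04  1.52808556e-01  9.88255512e-01 -7.16426339e-04] 0.1
```

View pics/top0.png

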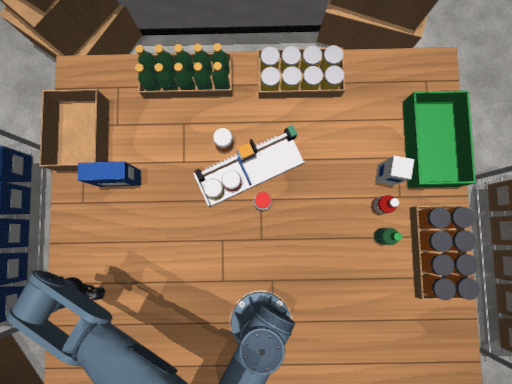

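View pics/scene0.png

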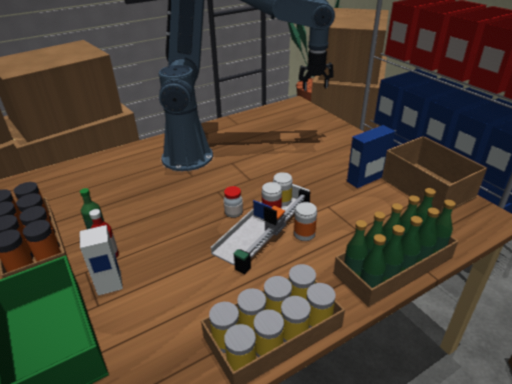

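The top view shows the orange pad near (247,151), the green mark at (291,132), the cans at (213,188) and (231,180), the tub at (223,138) and the jar at (263,201). I'll measure these from a crop.

```bash
cat > h.py <<'E'
from bench import ctrl
import cv2,numpy as np
from scipy.spatial.transform import Rotation as R
def rot(q): return R.from_quat([q[1],q[2],q[3],q[0]])
def ray(c,u,v,z):
    d=rot(c["attitude"]).apply([(u-c["cx"])/c["fx"],(v-c["cy"])/c["fy"],1]); o=np.array(c["origin"])
    return o+d*(z-o[2])/d[2]
def proj(c,P):
    p=rot(c["attitude"]).inv().apply(np.array(P)-c["origin"]); p=np.atleast_2d(p)
    return np.c_[c["fx"]*p[:,0]/p[:,2]+c["cx"],c["fy"]*p[:,1]/p[:,2]+c["cy"]]
def blob(c,lo,hi,box):
    h=cv2.cvtColor(c["pixels"],cv2.COLOR_RGB2HSV); m=cv2.inRange(h,lo,hi); k=np.zeros_like(m); x0,y0,x1,y1=box; k[y0:y1,x0:x1]=1
    n,l,s,ce=cv2.connectedComponentsWithStats(m*k); i=1+np.argmax(s[1:,4]); return ce[i],s[i],cv2.minAreaRect(np.argwhere(l==i)[:,::-1].astype(np.float32))
E
python3 - <<'E'
from h import *
c=ctrl.camera("top")
for n,lo,hi,box,z in[("pad",(8,170,120),(22,255,255),(238,143,258,162),.1),("green",(60,100,20),(90,255,255),(280,122,302,145),.08),("white",(0,0,170),(180,40,255),(190,120,310,210),.01)]:
    try:
        ce,s,r=blob(c,lo,hi,box);print(n,ce,s,r,ray(c,*ce,z))
    except Exception as e: print(n,e)
im=c["pixels"][115:220,185:315,::-1]
cv2.imwrite("pics/crop.png",cv2.resize(im,None,fx=5.5,fy=5.5,interpolation=cv2.INTER_CUBIC))
E
```

```text
pad [245.25       149.83333333] [238 143  15  15 120] ((245.8189697265625, 150.0775909423828), (11.292354583740234, 12.736727714538574), 66.80140686035156) [0.6305574  0.04245596 0.1       ]
green [291.75471698 131.11320755] [288 126   8  11  53] ((291.8000183105469, 131.10000610351562), (9.838699340820312, 4.919349670410156), 63.43495178222656) [ 0.70163145 -0.1299989   0.08      ]
white [251.28645833 170.20052083] [ 194  139  111   67 2688] ((248.74314880371094, 167.93492126464844), (36.0836181640625, 106.34735870361328), 65.55604553222656) [0.5690337  0.02273585 0.01      ]
```

View pics/crop.png

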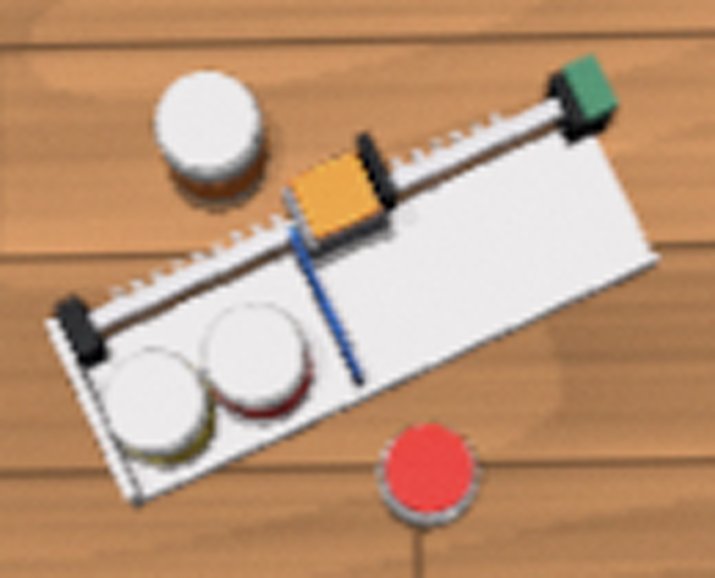

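```bash
python3 - <<'E'
from h import *
from scipy.optimize import least_squares
c=ctrl.camera("top");d=ctrl.camera("scene")
ce,s,r=blob(c,(10,170,150),(22,255,255),(232,138,265,165),);print("pad top",ce,s,r[0],ray(c,*r[0],.1))
b=blob(c,(60,80,20),(90,255,255),(280,120,305,145));print("green",b[0],ray(c,*b[0],.08))
P=lambda x,y:np.array([185+x/5.5,115+y/5.5])-.4
obs=[((-65,-200),P(657,258),.006),((-65,200),P(138,500),.006),((65,200),P(50,322),.006)]
def f(p):
    x,y,a,s=p; out=[]
    M=lambda l,z:[x+l[0]*np.cos(a)-l[1]*np.sin(a),y+l[0]*np.sin(a)+l[1]*np.cos(a),z]
    for l,uv,z in obs: out+=list(proj(c,M(l,z))[0]-uv)
    out+=list(2*(proj(c,M((60,-144/1+0),.1))[0]*0))
    return out
obs=[((l[0]/1e3,l[1]/1e3),uv,z) for l,uv,z in obs]
def f(p):
    x,y,a,s=p; M=lambda l,z:[x+l[0]*np.cos(a)-l[1]*np.sin(a),y+l[0]*np.sin(a)+l[1]*np.cos(a),z]
    o=[proj(c,M(l,z))[0]-uv for l,uv,z in obs]+[2*(proj(c,M((.06,-.144+s),.1))[0]-ce)]+[proj(c,M((.06,-.187),.08))[0]-b[0]]
    return np.concatenate(o)
q=least_squares(f,[.58,.02,.4,.08]);x,y,a,s=q.x
print(q.x,np.degrees(a),np.round(q.fun,1))
M=lambda l,z:np.array([x+l[0]*np.cos(a)-l[1]*np.sin(a),y+l[0]*np.sin(a)+l[1]*np.cos(a),z])
print("pad",M((.06,-.144+s),.1),"home pad",M((.06,-.144),.1),"tub",ray(c,222.4,135.5,.11))
p=proj(d,M((.06,-.144+s),.1))[0];print("pad in scene",p)
e=blob(d,(8,150,120),(22,255,255),(255,195,290,225));print(e[0],e[1])
x0,y0=map(int,p-25);cv2.circle
im=cv2.resize(d["pixels"][y0:y0+50,x0-10:x0+60,::-1],None,fx=10,fy=10,interpolation=cv2.INTER_CUBIC)
for l,z in [((.06+i*.022,-.144+s+j*.024),.1) for i in(-1,1) for j in(-1,1)]:
    u=(proj(d,M(l,z))[0]-[x0-10,y0]+.5)*10;cv2.circle(im,tuple(int(t) for t in u),4,(0,255,0),-1)
cv2.imwrite("pics/sc.png",im)
o=ctrl.get_obs();print(o["eef_pos"],rot(o["eef_rot"]).as_matrix().round(3).tolist())
E
```

```text
pad top [245.42622951 149.81967213] [238 143  15  15 122] (245.74139404296875, 150.10345458984375) [0.62952652 0.04068643 0.1       ]
green [291.8030303  131.07575758] [ 0.70176932 -0.13018119  0.08      ]
[0.57500131 0.02552218 0.39535105 0.13760302] 22.65194687126944 [ 1.   1.9 -0.5 -0.3  2.3  1.1 -0.5 -1.2 -1.7 -0.1]
pad [0.63283668 0.04272659 0.1       ] home pad [ 0.68583203 -0.08426193  0.1       ] tub [0.68289723 0.12421713 0.11      ]
pad in scene [276.22757828 211.83964393]
[278.05797101 210.73913043] [272 206  12  12  69]
[0.17353174 0.54794778 0.23086744] [[-0.953, 0.302, -0.0], [0.302, 0.953, -0.001], [0.0, -0.001, -1.0]]
```

View pics/sc.png

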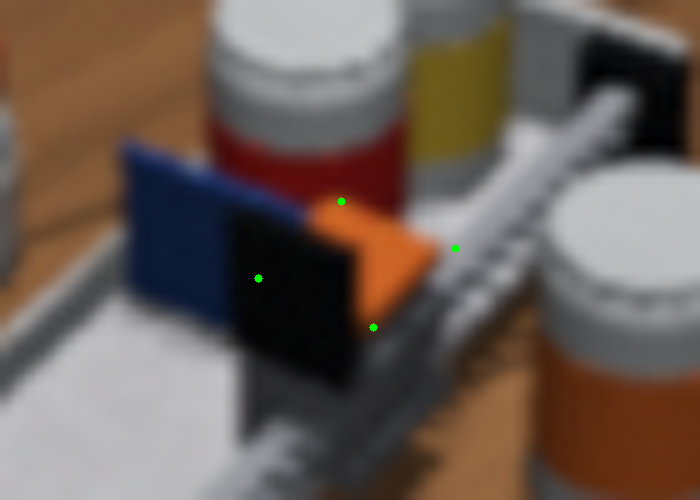

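The scene crop agrees with the model to about 1 px: the lip is at crop (295,290) and the pad at (380,255). I take the pad at about (0.632, 0.041), lane yaw at 22.6° and stop at about 0.14. Approaching now with the fingers shut.

>>> move_arm(plan=[0.8,-0.89,0,0,0,-0.087,1.6,-1.78,0,0,0,-0.174,2.4,-2.67,0,0,0,-0.261,3.2,-3.56,0,0,0,-0.348,4.0,-4.45,0,0,0,-0.435,4.8,-5.34,0,0,0,-0.522,5.6,-6.23,0,0,0,-0.609,6.4,-7.12,0,0,0,-0.696,7.2,-8.01,0,0,0,-0.783,8.0,-8.9,0,0,0,-0.869], grip=0)

```text
time_s: 1.5
eef_pos: [0.5748, 0.1015, 0.2313]
eef_rot: [0.0, 0.556, 0.831, 0.0]
wrist_force: [0.5, 0.5, 0.0]
opening: -0.004
grasp_force: 0.0
```

>>> move_arm(plan=[0.6,-0.66,0,0,0,0,1.21,-1.33,-0.5,0,0,0,1.21,-1.33,-1.3,0,0,0,1.21,-1.33,-1.3,0,0,0,1.21,-1.33,-1.3,0,0,0])

```text
time_s: 2.12
eef_pos: [0.6345, 0.0371, 0.1675]
eef_rot: [0.0, 0.554, 0.832, 0.0]
wrist_force: [-0.2, 0.4, -0.1]
opening: -0.001
grasp_force: 0.0
```

```bash
python3 - <<'E'
from h import *
o=ctrl.get_obs();print(o["time_s"],o["eef_pos"],rot(o["eef_rot"]).as_matrix().round(3).tolist(),o["wrist_force"],o["opening"])
w=ctrl.camera("wrist");c=ctrl.camera("top");print(w["origin"],w["attitude"])
s=w["pixels"][:,:,::-1].copy()
t=o["eef_pos"];print("tcp wrist",proj(w,t))
for u in proj(w,[[t[0],t[1],.1]]+[[.632+i*.022*.923-j*.024*.385,.041+i*.022*.385+j*.024*.923,.1] for i in(-1,1) for j in(-1,1)]): cv2.circle(s,tuple(int(v) for v in u),3,(0,255,0),-1)
cv2.imwrite("pics/w1.png",s)
E
```

```text
2.125 [0.63450726 0.03706251 0.16752318] [[-0.385, 0.923, 0.001], [0.923, 0.385, -0.0], [-0.0, 0.001, -1.0]] [-0.23877887  0.39596058 -0.07227586] -0.0006881569010341735
[0.60830353 0.0980197  0.31025603] [0.1300275  0.97172248 0.19528475 0.02668598]
tcp wrist [[256.72118281 250.17378324]]
```

View pics/w1.png

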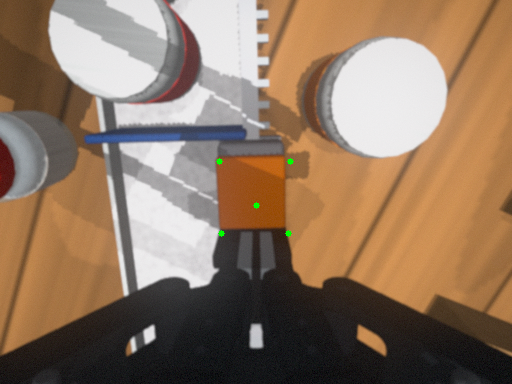

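The wrist view shows the pad spanning x 218–286 and y 155–230, with the lip just below it. The pad is 2–3 mm further from home than I predicted, so I correct for that and press.

>>> move_arm(plan=[-0.04,0.05,-0.6,0,0,0,-0.04,0.05,-1.2,0,0,0,-0.04,0.05,-1.3,0,0,0,-0.04,0.05,-1.3,0,0,0])

```text
time_s: 2.72
eef_pos: [0.6329, 0.0393, 0.1028]
eef_rot: [0.001, 0.554, 0.832, 0.0]
wrist_force: [0.6, 0.4, 0.2]
opening: 0.0
grasp_force: 0.0
```

>>> move_arm(plan=[0,0,-0.06,0,0,0,0,0,-0.1,0,0,0,0,0,-0.14,0,0,0,0,0,-0.14,0,0,0])

```text
time_s: 3.22
eef_pos: [0.6332, 0.039, 0.0952]
eef_rot: [0.001, 0.555, 0.832, 0.001]
wrist_force: [2.5, -0.2, 3.8]
opening: 0.001
grasp_force: 2.0
```

>>> move_arm(plan=[0,0,-0.04,0,0,0,0,0,-0.07,0,0,0,0,0,-0.07,0,0,0,0,0,-0.07,0,0,0])

```text
time_s: 3.72
eef_pos: [0.633, 0.039, 0.0914]
eef_rot: [0.001, 0.555, 0.832, 0.0]
wrist_force: [4.1, 0.8, 6.2]
opening: 0.001
grasp_force: 2.7
```

>>> move_arm(plan=[0.06,-0.145,0,0,0,0,0.12,-0.29,0,0,0,0,0.18,-0.435,0,0,0,0,0.24,-0.58,0,0,0,0,0.3,-0.725,0,0,0,0,0.36,-0.87,0,0,0,0,0.42,-1.015,0,0,0,0,0.48,-1.16,0,0,0,0,0.54,-1.3,0,0,0,0,0.6,-1.445,0,0,0,0])

```text
time_s: 4.97
eef_pos: [0.6619, -0.032, 0.0907]
eef_rot: [-0.001, 0.554, 0.832, 0.001]
wrist_force: [2.1, 3.2, 6.2]
opening: -0.001
grasp_force: 2.9
```

```bash
python3 - <<'E'
from h import *
o=ctrl.get_obs();print(o["eef_pos"],o["wrist_force"])
w=ctrl.camera("wrist")["pixels"];c=ctrl.camera("top")["pixels"][110:215,180:315]
a=cv2.resize(c,(494,384),interpolation=cv2.INTER_CUBIC)
cv2.imwrite("pics/m2.png",cv2.resize(np.hstack([w,a]),(800,305))[:,:,::-1])
E
```

```text
[ 0.66189773 -0.03195678  0.09071074] [2.09247136 3.24095318 6.19708673]
```

View pics/m2.png

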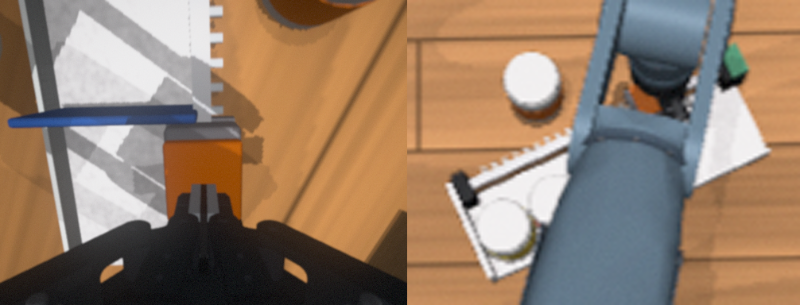

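The wrist view shows the stop moving with the finger, the pad still held down and the cans left behind. Next I push on and slow down near home.

>>> move_arm(plan=[0.06,-0.145,0,0,0,0,0.12,-0.29,0,0,0,0,0.18,-0.435,0,0,0,0,0.24,-0.58,0,0,0,0,0.3,-0.725,0,0,0,0,0.36,-0.87,0,0,0,0,0.4,-0.965,0,0,0,0,0.42,-1.015,0,0,0,0,0.43,-1.04,0,0,0,0])

```text
time_s: 6.2
eef_pos: [0.6835, -0.084, 0.0907]
eef_rot: [-0.001, 0.555, 0.832, 0.001]
wrist_force: [1.6, 3.8, 5.5]
opening: -0.001
grasp_force: 2.8
```

>>> move_arm(plan=[0.02,-0.05,0,0,0,0,0.04,-0.1,0,0,0,0,0.06,-0.145,0,0,0,0,0.06,-0.145,0,0,0,0])

```text
time_s: 6.7
eef_pos: [0.6866, -0.0914, 0.0908]
eef_rot: [-0.001, 0.555, 0.832, 0.001]
wrist_force: [2.0, 3.3, 5.6]
opening: 0.002
grasp_force: 2.8
```

>>> move_arm(plan=[0.02,-0.05,0,0,0,0,0.04,-0.1,0,0,0,0,0.06,-0.145,0,0,0,0,0.06,-0.145,0,0,0,0])

```text
time_s: 7.2
eef_pos: [0.6883, -0.0968, 0.0905]
eef_rot: [-0.003, 0.554, 0.832, 0.001]
wrist_force: [-3.2, 8.7, 8.8]
opening: 0.002
grasp_force: 2.9
```

```bash
python3 - <<'E'
from h import *
w=ctrl.camera("wrist")["pixels"];c=ctrl.camera("top")["pixels"][120:170,250:315];d=ctrl.camera("scene")["pixels"][190:280,210:300]
print(ctrl.get_obs()["wrist_force"])
cv2.imwrite("pics/m3.png",np.hstack([cv2.resize(d,(400,400),interpolation=3),cv2.resize(c,(400,400),interpolation=3)])[:,:,::-1])
E
```

```text
[-3.75229473  8.22243306  7.88759008]
```

View pics/m3.png

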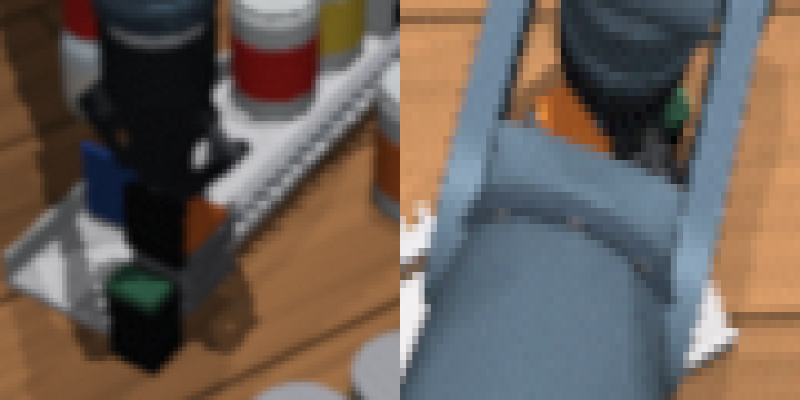

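Along-lane force rose from 2.3 to 9.3 N, and the scene view shows the stop at the green bracket. One more small push to confirm it is home.

>>> move_arm(plan=[0.02,-0.05,0,0,0,0,0.04,-0.1,0,0,0,0,0.04,-0.1,0,0,0,0])

```text
time_s: 7.72
eef_pos: [0.6883, -0.097, 0.0904]
eef_rot: [-0.007, 0.553, 0.833, 0.002]
wrist_force: [-11.7, 22.1, 17.1]
opening: 0.001
grasp_force: 2.9
```

It's a hard stop (25 N with no travel). I'll ease the push but keep some of it, then lift straight up.

>>> move_arm(plan=[-0.03,0.075,0,0,0,0,-0.03,0.075,0,0,0,0,-0.03,0.075,0.15,0,0,0,-0.03,0.075,0.3,0,0,0,-0.03,0.075,0.5,0,0,0,-0.03,0.075,1,0,0,0,-0.03,0.075,1.8,0,0,0,-0.03,0.075,2.8,0,0,0,-0.03,0.075,3.6,0,0,0,-0.03,0.075,3.6,0,0,0])

```text
time_s: 8.98
eef_pos: [0.6916, -0.1018, 0.2754]
eef_rot: [0.003, 0.555, 0.832, 0.001]
wrist_force: [0.1, 0.1, -0.6]
opening: -0.001
grasp_force: 0.0
```

>>> move_arm(plan=[-0.8,0,0.3,0,0,0,-1.6,0,0.6,0,0,0,-2.4,0,0.9,0,0,0,-3.2,0,1.2,0,0,0,-4,0,1.5,0,0,0,-4.4,0,1.5,0,0,0,-4.4,0,1.5,0,0,0])

```text
time_s: 9.85
eef_pos: [0.4688, -0.1008, 0.3448]
eef_rot: [-0.001, 0.555, 0.832, -0.0]
wrist_force: [0.7, -0.1, 0.5]
opening: -0.003
grasp_force: 0.0
```

```bash
python3 - <<'E'
from h import *
d=ctrl.camera("scene")["pixels"][165:280,210:325];c=ctrl.camera("top")["pixels"][115:215,200:315]
print(ctrl.get_obs()["wrist_force"])
cv2.imwrite("pics/m4.png",np.hstack([cv2.resize(d,(400,400),interpolation=3),cv2.resize(c,(400,348),interpolation=3) if 0 else cv2.resize(c,(400,400),interpolation=3)])[:,:,::-1])
E
```

```text
[ 0.26001081  0.19026661 -1.34733678]
```

View pics/m4.png

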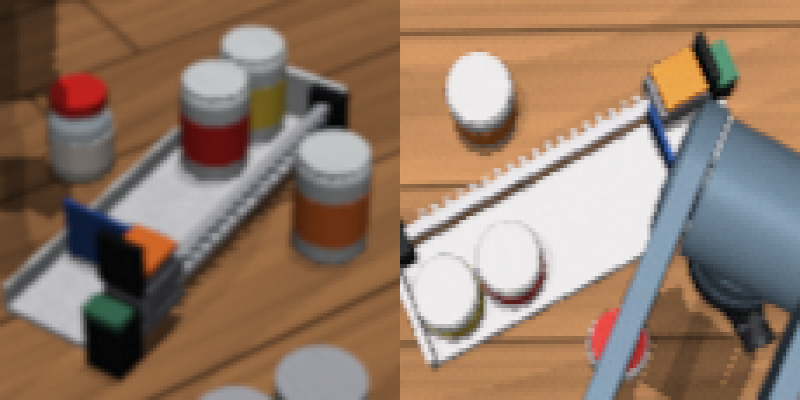

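The stop is at the green bracket with the pad up, and the cans, tub and jar are standing in place. One numeric check of the seating before I hand in.

```bash
python3 - <<'E'
from h import *
c=ctrl.camera("top");d=ctrl.camera("scene")
u=np.array([.385,-.923])
ce,s,r=blob(c,(10,170,150),(22,255,255),(265,122,292,150));p=ray(c,*ce,.1);print(p,s)
print("moved",(p-ray(c,245.43,149.82,.1))[:2]@u)
y=ctrl.get_obs()
# scene: lip back lower edge vs bracket
im=d["pixels"][222:275,225:270,::-1];cv2.imwrite("pics/m5.png",cv2.resize(im,None,fx=11,fy=11,interpolation=2))
E
```

```text
[ 0.68569594 -0.08548542  0.1       ] [272 127  17  15 150]
moved 0.1386999662947239
```

View pics/m5.png

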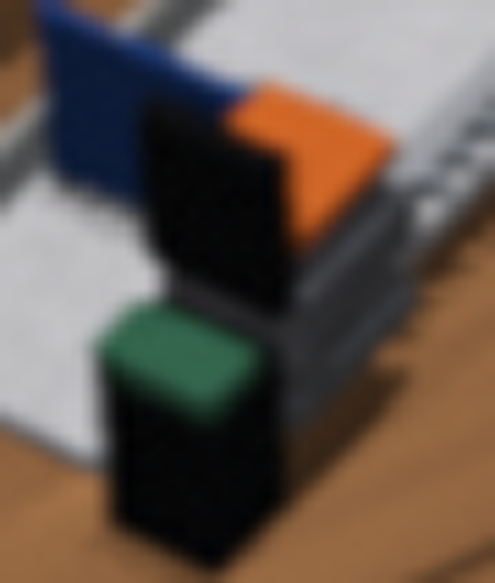

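The carriage sits flush at the bracket with no gap, and the pad is up. It is within 1 mm of the predicted home position.

```bash
python3 -c "
from bench import ctrl
print(ctrl.hand_in())"
```

```text
the job is handed in; nothing more can be done
None
```

The job is handed in: I pushed the stop about 139 mm to a hard stop at the green-marked bracket with the release held down, then let the release spring up; the cans, jar and tub still stood in place in the last pictures.

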